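# Test the switch box button, then snap its cover on and keep it pressed home

### The job

Test the push button in the middle of the low grey switch box: press it fully down and let it come up again. Then take the loose plastic cover by its rib, set it over the box with long side along long side, and press it down past the click of the spring catches until it sits fully home on the flange. Finish while still holding the cover and pressing it firmly down (about 10 N), without letting go, and leave the other things on the table where they lie.

Things in the scene. Friction and masses are not known exactly. Their poses are not given: they have to be found in the camera images.
- box: low switch box of grey painted metal, fixed to the table. Origin: centre of its underside, on the table; x = long axis, z up. Flange 112 (x) x 76 (y) mm, 12 mm thick; on it a solid plinth 80 (x) x 44 (y) mm up to 30 mm above the table, upper edges rounded to 4 mm. The same turned by half a turn, save for a dark plug on one long side.
- seat (a point): centre of the box's seat, 12 mm above the table (inside the plinth, on the box's axis), where the cover's rim centre comes to rest. A steel spring catch, a round bar nose 22 mm long (y) and 8 mm thick, sticks 3.5 mm out of the middle of each short end of the plinth, 11 mm above the seat, and yields inward.
- test_button (a joint): bare metal round spring push button, 25 mm across, in the middle of the box, on its origin's axis. Flat top 43 mm above the table when up, 37 mm fully down; dark bezel ring round it, 31 mm across, up to 33.5 mm. Value: metres pressed, 0 up, 0.006 at the hard stop. Takes 1.5 N at first, 5 N at the stop; springs back by itself.
- cover_rib (a point): centre, half-way up, of the grip rib on the roof of the loose dark grey plastic snap cover; x along the rib and the cover's long side, z up. Rib 52 mm long, 14 mm thick, 25.5 mm high: grasp it across the 14 mm, fingertips just above the roof. This point is 12.5 mm above the roof and 52.5 mm above the rim; 64.5 mm above the table when the cover is home on the box.
- cover: the cover, open below, standing on its rim; origin: centre of the rim plane, x along its long side. 97 x 55 mm, roof 40 mm high, walls 4 mm, 90 g. Fits the plinth with 1.5 mm play, either way round. Ridges inside its ends meet the catches 12 mm above the seat; the push needed rises to 8 to 15 N, suddenly drops to nothing 5 to 8 mm above the seat as they slip under, then the rim hits the hard seat.
- tweezers: bystander: pointed steel tweezers, 116 mm long; origin under its middle
- pin_vise: bystander: slim steel pin vise, 99 mm long; origin under its middle
- nippers: bystander: small side cutters with green grips, 113 mm long; origin under its middle
- ring_gauge: bystander: plain steel ring, 49 mm across, 15 mm high; origin under its middle
- collet_2: bystander: slotted steel collet, 29 mm across, 36 mm high; origin under its middle
- collet_3: bystander: smaller slotted steel collet, 22 mm across, 30 mm high; origin under its middle
- marker: bystander: white layout marker, 133 mm long; origin under its middle
- hex_key_2: bystander: black hex key, 80 mm long; origin under its middle
- microscope (a point): middle of the fixed welding microscope, an obstacle over the left of the table between the robot's start and the work: about 140 (x) x 150 (y) mm, from 210 to 460 mm above the table. Go round it on the robot's side. Its arm leads back to the blue laser housing, whose near right lower corner is 210 mm further in x, 250 mm to the right (-y) and 260 mm above the table.

How it is judged:
By the outcome, as a careful person would: the job done as asked, in the order asked, and still so for the second after the job is handed in, while the arm keeps its last pose, push and grip.
It also fails if it takes over 64 s, if anything falls off the work surface, if the arm or the gripper's body presses on something with over 40 N, if the wrist force passes 120 N, or if a joint passes its speed limit or range.

### The arm

A 6-joint arm with a two-finger parallel gripper is mounted at the origin on a cart in front of the work surface, level with it; the furniture and walls round the work are solid. World frame = base frame: x ahead of the robot, y to its left, z up, the work surface at z = 0. Lengths are in m, angles in rad, forces in N, time in s.
With the tool pointing down it reaches from about 0.3 to 0.775 m from the base axis. Payload 14.6 kg.
Tool frame: the origin (TCP) lies midway between the tips of the shut fingers; the grasp point (between the pads) lies 19 mm behind it (grasp_offset is the distance from the TCP to the grasp point, in m); z points along the fingers, y is the line along which they close (so a half turn about z gives the same grasp; the last joint's range is limited). The gripper opens to 94 mm and grips with 3 to 60 N. Pads are 16 mm wide; open, the fingers measure 119 mm over their backs; the gripper's body (75 mm by 177 mm) begins 78 mm behind the grasp point.
Start: joints at [-1.331, 0.3, 1.521, -0, 1.321, -0.067], TCP at [0.166, -0.524, 0.205] pointing down, gripper open.
Joint ranges: [-3.03, 3.03], [-0.79, 2.21], [0.23, 2.52], [-1.04, 4.18], [0, 3.07], [-2.55, 2.55]. Speed limits (rad/s): [2.22, 2.22, 2.57, 3.14, 3.14, 3.14].

### API

Orientations are given as [roll, pitch, yaw] about the fixed x, y, z axes, in that order (R = Rz(yaw) Ry(pitch) Rx(roll)).
In Python, from station import * gives the robot as it stands. The module is installed in compiled form; this text tells all that it offers.
- The arm moves only by the tool send_rows, never from a script. Its argument "rows" is a list of rows, each an object of numbers: "dx", "dy", "dz": the shift along the tool's x, y, z in mm; "roll": the turn about the tool's z in degrees; "jaw": the closure, from -1 (fully open) to 1 (shut). In form: [{"dx": .., "dy": .., "dz": .., "roll": .., "jaw": ..}, ...]. A call has 1 to 12 rows; each row shifts and turns the commanded pose from where the row before left it, along the tool's axes as they then stand; what a row does not reach is not made up. A row lasts 1/12 s, in which the tool goes at most 41.7 mm and 7.16 degrees, less where a joint would pass 70% of its speed; a pose out of reach is approached as far as the arm can. A call is refused whole if a number of a shift passes 41.7 or a number of a turn 7.16, either way. A call with a gripper value outside its range is refused whole. The fingers move at their own pace and stop on an object; "force" is the grip in N (left out, the last holds). Time passes only in rows, so rows that do not move let the fingers close. It gives the time, the measured TCP pose, the force, the opening and the grip force at its end, in the units of the state.
- get_obs(): the state, without advancing time (a new reading comes with each control period).
- camera(name): name is "scene" or "side" or "wrist"; returns a dict with "frame" (420x560x3 uint8, red, green, blue), "z_map" (420x560 float32, m along the optical axis (not along the pixel's ray), 0 where there is no reading), "camera_matrix" (3x3 intrinsics, pixels), "rvec" (rotation vector, rad) and "tvec" (3), from world to camera coordinates, as OpenCV has them. Camera axes: x right, y down, z forward; pixel columns grow to the right and rows downward; lengths in m; the calibration is good to about 2 mm. A picture is of the moment at which its call begins.
- hand_in(): hands the job in; it is judged then, once.
The state is a dict: "time_s": time; "qpos": joint angles; "joint_vel": joint speeds; "tau": joint torques, N m; "ee_pos": TCP position; "eef_rot": TCP orientation; "force": force on the tool from outside, world axes, zero at the start; "moment": the same for the moment, N m; "grip_width": finger opening in m; "grip_force": force on a finger pad.
Only numpy, scipy, OpenCV 4.12 (cv2) and the standard library are available. Lean on these libraries where they do the work, as an engineer would, in place of code of your own. Each camera call takes 0.05 s, during which the arm holds its last target. There are 200 camera calls.

## Working session

There is one attempt and no reset: what is moved stays moved. The work goes in short steps, Python scripts to look and compute and a tool call to move; the robot and the scene stay as the last step left them, time stands still between calls to the robot, and variables do not carry over. Pictures are saved under pics/ and viewed, at most 10 in all, crops included, and the job is handed in when it is done.

Besides the shell and the picture viewer there is one more tool, called after "Request:" as name(argument=value, ...) on one line, values as JSON. send_rows: Moves the arm, as the interface text tells. Its arguments: {"type":"object","properties":{"rows":{"type":"array"},"force":{"type":"number"}},"required":["rows"]}

```bash
mkdir -p pics
cat > h.py <<'E'
from station import *
import numpy as np, cv2
def cloud(c):
    R=cv2.Rodrigues(np.array(c['rvec'],float))[0]; t=np.array(c['tvec'],float).ravel(); K=c['camera_matrix']
    z=c['z_map'].astype(float); v,u=np.mgrid[:z.shape[0],:z.shape[1]]
    P=np.stack([(u-K[0,2])/K[0,0]*z,(v-K[1,2])/K[1,1]*z,z],-1)
    return (P-t)@R   # world
def save(c,n): cv2.imwrite('pics/'+n,c['frame'][:,:,::-1])
E
python3 - <<'E'
from h import *
o=get_obs()
for k in ('time_s','ee_pos','eef_rot','force','grip_width'): print(k,o[k])
for n in ('scene','side'):
    c=camera(n); save(c,n+'0.png'); np.savez(n+'0.npz',W=cloud(c),f=c['frame']); R=cv2.Rodrigues(np.array(c['rvec'],float))[0]; print(n,-R.T@np.array(c['tvec']).ravel(),(c['z_map']>0).mean())
E
```

```text
time_s 0.0
ee_pos [ 0.16602693 -0.52406707  0.20489126]
eef_rot [-3.14044061e+00 -6.98802813e-05  3.06814981e-01]
force [-0.24280131  0.16807783 -0.6971821 ]
grip_width 0.09389295700205927
scene [-0.1597191   0.58267239  0.70538852] 0.9864285714285714
side [ 0.92230509 -0.82372767  1.20489376] 0.9958503401360544
```

View pics/scene0.png

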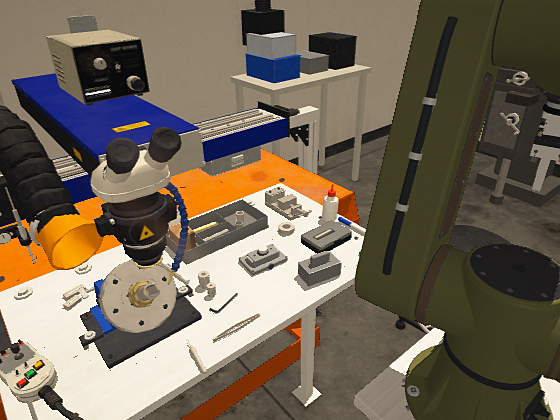

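View pics/side0.png

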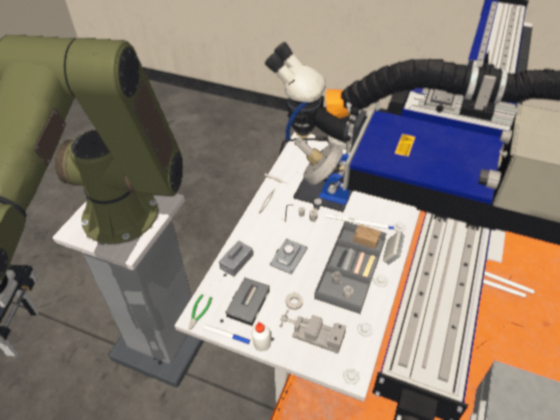

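The scene view shows the switch box at about (263,258) and the cover with its rib at (320,268). In the side view they are at (289,253) and (236,257). The flat dark case at (248,300) in the side view is something else.

```bash
cat > m.py <<'E'
from h import *
def rect(P):
    r=cv2.minAreaRect((P[:,:2]*1000).astype(np.float32)); (c,s,a)=r
    if s[0]<s[1]: a+=90; s=s[::-1]
    return np.round(c,1),np.round(s,1),round((a+90)%180-90,1)
def clean(m):
    n,l,s,_=cv2.connectedComponentsWithStats(m.astype(np.uint8)); return l==1+np.argmax(s[1:,4])
E
python3 - <<'E'
from m import *
for n,b,cv in (('side0',(289,253),(236,257)),('scene0',(263,258),(320,268))):
    d=np.load(n+'.npz'); W=d['W']
    for nm,(u,v),bands in (('box',b,((.009,.015),(.027,.0315),(.039,.046))),('cover',cv,((.036,.044),(.058,.069)))):
        win=np.zeros(W.shape[:2],bool); win[v-35:v+36,u-35:u+36]=1
        for lo,hi in bands:
            m=win&(W[...,2]>lo)&(W[...,2]<hi)
            if m.sum()<8: print(n,nm,lo,'few',m.sum()); continue
            m=clean(m); print(n,nm,lo,hi,m.sum(),'meanz',W[m][:,2].mean().round(4),'mean',(W[m][:,:2].mean(0)*1000).round(1),*rect(W[m]))
E
python3 - <<'E'
import cv2
a=cv2.imread('pics/side0.png')[170:350,180:420]; b=cv2.imread('pics/scene0.png')[180:350,180:370]
cv2.imwrite('pics/c1.png',cv2.resize(a,None,fx=3.2,fy=3.2,interpolation=2))
E
```

```text
side0 box 0.009 0.015 219 meanz 0.0115 mean [594.1  18.1] [581.5  37.9] [114.5  75.6] 84.9
side0 box 0.027 0.0315 144 meanz 0.0289 mean [583.2  35.9] [582.3  38.8] [81.2 44. ] 84.4
side0 box 0.039 0.046 37 meanz 0.0419 mean [582.3  39.8] [582.1  38.9] [22.5 20.8] -68.2
side0 cover 0.036 0.044 323 meanz 0.0393 mean [445.4 -43.2] [442.7 -36.9] [98.7 57.6] 78.1
side0 cover 0.058 0.069 79 meanz 0.0629 mean [443.5 -36.9] [443.3 -35.8] [53.2 15.6] 77.1
scene0 box 0.009 0.015 324 meanz 0.0117 mean [563.   58.5] [575.6  44.6] [112.7  77.1] 82.3
scene0 box 0.027 0.0315 207 meanz 0.0292 mean [575.4  48.1] [577.6  45.1] [78.4 46.3] 83.2
scene0 box 0.039 0.046 45 meanz 0.0422 mean [577.2  45.4] [579.4  43.7] [22.7 21.4] -1.2
scene0 cover 0.036 0.044 401 meanz 0.0397 mean [433.3 -23.2] [439.5 -31.7] [100.3  57.2] 76.7
scene0 cover 0.058 0.069 101 meanz 0.0632 mean [438.3 -29.3] [440.2 -31.1] [51.8 17.8] 73.9
```

View pics/c1.png

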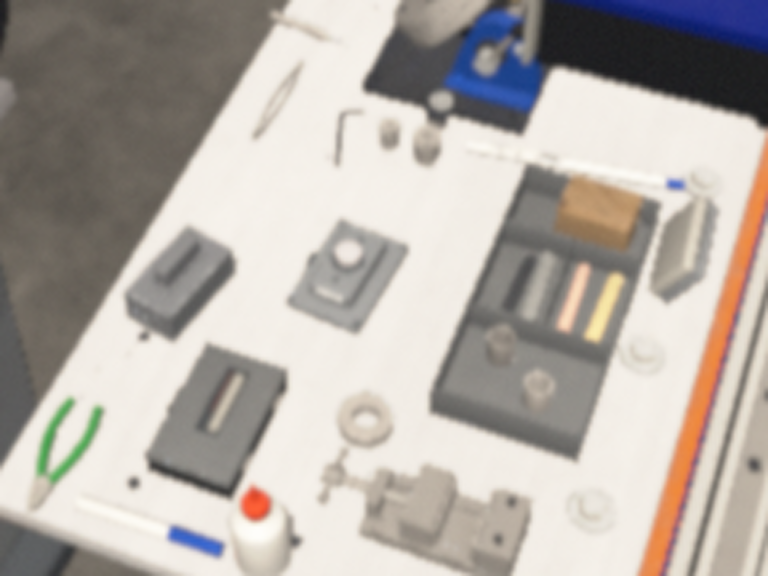

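The crop shows the box with its button at crop (348,250) and the cover at (180,280) with its rib along the long side. There is a tray to the right and a flat case below. Next I'll check the microscope and housing positions.

Run:
```python
from m import *
for n in('side0','scene0'):
    W=np.load(n+'.npz')['W'];x,y,z=W[...,0],W[...,1],W[...,2]
    # occupancy above 0.15m in the work region, 50mm grid max heights
    m=(z>.1)&(z<.7)&(x>.25)&(x<.95)&(y>-.35)&(y<.5)
    H,_,_=np.histogram2d(x[m],y[m],bins=[np.arange(.25,.96,.05),np.arange(-.35,.51,.05)])
    print(n,'rows x .25.., cols y -.35..');print(H.astype(int))
```

```text
side0 rows x .25.., cols y -.35..
[[   0    0    0    0  867 1082   56    0    0    0    0    0    0    0
     0    0    0]
 [   0    0    0    0    0    0    0    0    0    0    0    0    0    0
     0    0    0]
 [   0    0    0    0    0    0    0    0    0    0    0    0    0    6
     0    1    0]
 [   0    0    0    0    0    0    0    0    0    0    0    0    0  296
   227   35    0]
 [   0    0    0    0    0    0    0    0    0    0    0    0  106  638
   302   29    0]
 [   0    0    0    0    0    0    0    0    0    0    0    0   72  903
   492   51   22]
 [   0    0    0    0    0    0    0    0    0    0    0    0   12  521
   248  322  156]
 [   0   12    0    0    0    0    0    0    0    0    0    0  207  254
   121  282  239]
 [   0    0    0    0    0    0    0    0    0    0    0   14  467  184
     3  176  407]
 [   0    0    0    0    0    0    0    0    0  593  199  196  180  166
    43   86  549]
 [   0    0    0    0    0    0    0    0    0  681  249  232  212  205
    41   80  807]
 [   0    0    0    0    0    0    0    0    0  703  257  239  212  208
    
[... 790 characters left out ...]
0    0    0    0    0    0    0    0    0    0  296
   509 1176 1366]
 [   0    5    1    0    0    0    0    0    0    0    0    0    0    0
     3  117 1293]
 [   0    0    0    0    0    0    0    0    0    9    0    0   27    0
     9   10  819]
 [   0    0    0    0    0    0    0    0    0  493  637  144  119   40
   150    0  474]
 [   0    0    0    0    0    0    0    0    0   85   92  126  119  141
   169    0  294]
 [   0    0    0    0    0    0    0    0    0   81  129  144  160  162
   220    0   90]
 [   0    0    0    0    0    0    0    0    0   69  114  121  127  147
   212    0    4]
 [ 271  252  273  287  300  327  337    7    0   62  109  117  126  236
   765   32    0]]
```

Request:
send_rows(rows=[{"dx":12,"dy":-10,"dz":-2,"roll":0,"jaw":1},{"dx":25,"dy":-20,"dz":-3,"roll":0,"jaw":1},{"dx":25,"dy":-20,"dz":-3,"roll":0,"jaw":1},{"dx":25,"dy":-20,"dz":-3,"roll":0,"jaw":1},{"dx":25,"dy":-20,"dz":-3,"roll":0,"jaw":1},{"dx":25,"dy":-20,"dz":-3,"roll":0,"jaw":1},{"dx":25,"dy":-20,"dz":-3,"roll":0,"jaw":1},{"dx":25,"dy":-20,"dz":-3,"roll":0,"jaw":1},{"dx":25,"dy":-20,"dz":-3,"roll":0,"jaw":1},{"dx":25,"dy":-20,"dz":-3,"roll":0,"jaw":1},{"dx":25,"dy":-20,"dz":-3,"roll":0,"jaw":1},{"dx":25,"dy":-20,"dz":-3,"roll":0,"jaw":1}])

```text
time_s: 1.1
ee_pos: [0.3707, -0.2168, 0.2405]
eef_rot: [-3.141, 0.0, 0.307]
force: [0.3, 0.6, 0.5]
grip_width: 0.0176
grip_force: 0.0
```

Request:
send_rows(rows=[{"dx":25,"dy":-20,"dz":-3,"roll":0,"jaw":1},{"dx":25,"dy":-20,"dz":-3,"roll":0,"jaw":1},{"dx":25,"dy":-20,"dz":-3,"roll":0,"jaw":1},{"dx":25,"dy":-20,"dz":-3,"roll":0,"jaw":1},{"dx":25,"dy":-20,"dz":-3,"roll":0,"jaw":1},{"dx":25,"dy":-20,"dz":-3,"roll":0,"jaw":1},{"dx":25,"dy":-20,"dz":-3,"roll":0,"jaw":1},{"dx":25,"dy":-20,"dz":-3,"roll":0,"jaw":1},{"dx":0,"dy":0,"dz":0,"roll":0,"jaw":1}])

```text
time_s: 1.85
ee_pos: [0.5143, -0.0018, 0.2642]
eef_rot: [-3.141, -0.0, 0.31]
force: [0.4, -0.8, -0.9]
grip_width: 0.0009
grip_force: 0.0
```

Request:
send_rows(rows=[{"dx":0,"dy":0,"dz":0,"roll":-6.6,"jaw":1},{"dx":0,"dy":0,"dz":0,"roll":-6.6,"jaw":1},{"dx":0,"dy":0,"dz":0,"roll":-6.6,"jaw":1},{"dx":0,"dy":0,"dz":0,"roll":-6.6,"jaw":1},{"dx":0,"dy":0,"dz":0,"roll":-6.6,"jaw":1},{"dx":0,"dy":0,"dz":0,"roll":-6.6,"jaw":1},{"dx":0,"dy":0,"dz":0,"roll":-6.6,"jaw":1},{"dx":0,"dy":0,"dz":0,"roll":-6.6,"jaw":1},{"dx":0,"dy":0,"dz":0,"roll":-6.6,"jaw":1},{"dx":0,"dy":0,"dz":0,"roll":0,"jaw":1},{"dx":0,"dy":0,"dz":0,"roll":0,"jaw":1}])

```text
time_s: 2.77
ee_pos: [0.5124, -0.0057, 0.2643]
eef_rot: [-3.141, 0.0, 1.34]
force: [-0.6, -0.3, 0.4]
grip_width: 0.0006
grip_force: 0.0
```

Run:
```python
from m import *
c=camera('wrist'); save(c,'w1.png'); W=cloud(c); np.savez('w1.npz',W=W,f=c['frame'])
R=cv2.Rodrigues(np.array(c['rvec'],float))[0]; print('cam',-R.T@np.array(c['tvec']).ravel(),R[2])
```

```text
cam [0.52987071 0.07230041 0.44386237] [-0.06290881 -0.26678067 -0.96170191]
```

View pics/w1.png

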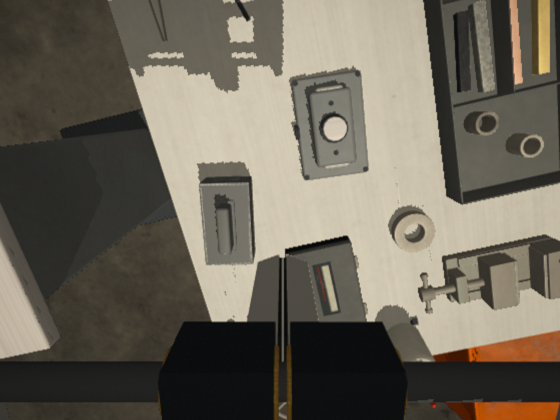

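The wrist view shows the button at (334,128), the box flange centred near (332,125), the cover near (228,222) with its rib at (225,222), and the fingertips at (283,260).

```bash
cat > w.py <<'E'
from m import *
def meas(W,b,cv):
    for nm,uv,bands in (('box',b,((.008,.016),(.026,.033),(.039,.047))),('cover',cv,((.034,.046),(.057,.070)))):
        if uv is None: continue
        u,v=uv; win=np.zeros(W.shape[:2],bool); win[max(v-75,0):v+75,max(u-60,0):u+60]=1
        for lo,hi in bands:
            m=win&(W[...,2]>lo)&(W[...,2]<hi)
            if m.sum()<20: print(nm,lo,'few',m.sum()); continue
            m=clean(cv2.morphologyEx(m.astype(np.uint8),cv2.MORPH_OPEN,np.ones((3,3)))); print(nm,lo,hi,m.sum(),'z',np.median(W[m][:,2]).round(4),*rect(W[m]))
E
python3 - <<'E'
from w import *
meas(np.load('w1.npz')['W'],(332,125),(228,222))
E
```

```text
box 0.008 0.016 3651 z 0.0122 [577.7  43.4] [111.9  79.1] 84.9
box 0.026 0.033 2503 z 0.0301 [579.1  43.3] [84.4 44. ] 84.8
box 0.039 0.047 454 z 0.0432 [578.9  43.7] [24.2 23.3] -13.5
cover 0.034 0.046 3317 z 0.0401 [440.5 -32.8] [97.9 55.4] 78.3
cover 0.057 0.07 646 z 0.0652 [440.7 -32.2] [51.7 14.3] 77.7
```

Request:
send_rows(rows=[{"dx":13,"dy":11,"dz":10,"jaw":1},{"dx":25,"dy":21,"dz":25,"jaw":1},{"dx":25,"dy":22,"dz":30,"jaw":1},{"dx":0,"dy":0,"dz":35,"jaw":1},{"dx":0,"dy":0,"dz":35,"jaw":1},{"dx":0,"dy":0,"dz":30,"jaw":1},{"dx":0,"dy":0,"dz":20,"jaw":1},{"dx":0,"dy":0,"dz":15,"jaw":1},{"dx":0,"dy":0,"dz":0,"jaw":1},{"dx":0,"dy":0,"dz":0,"jaw":1},{"dx":0,"dy":0,"dz":0,"jaw":1}])

```text
invalid input at $.rows[0]: expected keys dx, dy, dz, roll, jaw
```

Request:
send_rows(rows=[{"dx":13,"dy":11,"dz":10,"roll":0,"jaw":1},{"dx":25,"dy":21,"dz":25,"roll":0,"jaw":1},{"dx":25,"dy":22,"dz":30,"roll":0,"jaw":1},{"dx":0,"dy":0,"dz":35,"roll":0,"jaw":1},{"dx":0,"dy":0,"dz":35,"roll":0,"jaw":1},{"dx":0,"dy":0,"dz":30,"roll":0,"jaw":1},{"dx":0,"dy":0,"dz":20,"roll":0,"jaw":1},{"dx":0,"dy":0,"dz":15,"roll":0,"jaw":1},{"dx":0,"dy":0,"dz":0,"roll":0,"jaw":1},{"dx":0,"dy":0,"dz":0,"roll":0,"jaw":1},{"dx":0,"dy":0,"dz":0,"roll":0,"jaw":1}])

```text
time_s: 3.73
ee_pos: [0.5781, 0.0424, 0.0678]
eef_rot: [3.14, -0.0, 1.342]
force: [-0.2, 0.4, 0.1]
grip_width: 0.0004
grip_force: 0.0
```

Run:
```python
from m import *
c=camera('side'); W=cloud(c); o=get_obs(); print(o['ee_pos'],o['force'],o['grip_width'])
c=camera('wrist'); save(c,'w2.png')
```

```text
[0.57815897 0.04237622 0.06798228] [-0.021605    0.36989768  1.59974203] 0.00040459021823961125
```

View pics/w2.png

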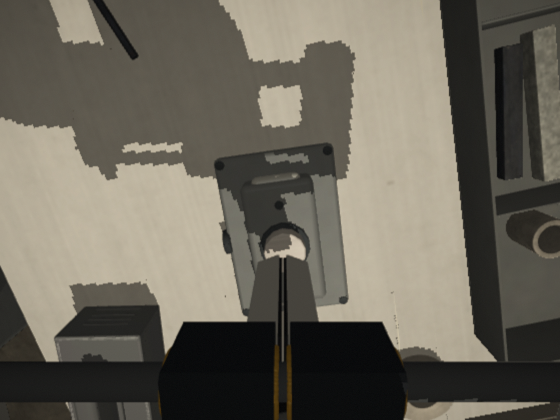

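The fingertips at (283,258) are centred over the button at (285,243). Now I'll press.

Request:
send_rows(rows=[{"dx":1,"dy":0,"dz":10,"roll":0,"jaw":1},{"dx":0,"dy":0,"dz":10,"roll":0,"jaw":1},{"dx":0,"dy":0,"dz":4,"roll":0,"jaw":1},{"dx":0,"dy":0,"dz":2,"roll":0,"jaw":1},{"dx":0,"dy":0,"dz":1.5,"roll":0,"jaw":1},{"dx":0,"dy":0,"dz":1.5,"roll":0,"jaw":1},{"dx":0,"dy":0,"dz":1,"roll":0,"jaw":1},{"dx":0,"dy":0,"dz":0,"roll":0,"jaw":1},{"dx":0,"dy":0,"dz":0,"roll":0,"jaw":1}])

```text
time_s: 4.58
ee_pos: [0.5776, 0.0434, 0.0372]
eef_rot: [-3.141, 0.0, 1.344]
force: [-5.6, 1.2, 9.2]
grip_width: 0.0003
grip_force: 4.7
```

Request:
send_rows(rows=[{"dx":0,"dy":0,"dz":1,"roll":0,"jaw":1},{"dx":0,"dy":0,"dz":0.5,"roll":0,"jaw":1},{"dx":0,"dy":0,"dz":0,"roll":0,"jaw":1},{"dx":0,"dy":0,"dz":0,"roll":0,"jaw":1}])

```text
time_s: 4.92
ee_pos: [0.5777, 0.0434, 0.0369]
eef_rot: [3.141, -0.0, 1.344]
force: [-13.0, 0.7, 24.0]
grip_width: 0.0005
grip_force: 11.6
```

Request:
send_rows(rows=[{"dx":0,"dy":0,"dz":-3,"roll":0,"jaw":1},{"dx":0,"dy":0,"dz":-8,"roll":0,"jaw":1},{"dx":0,"dy":0,"dz":-25,"roll":0,"jaw":1},{"dx":0,"dy":0,"dz":-35,"roll":0,"jaw":1},{"dx":0,"dy":0,"dz":-35,"roll":-1,"jaw":0.2},{"dx":-15,"dy":-16,"dz":-15,"roll":0,"jaw":0.2},{"dx":-25,"dy":-28,"dz":0,"roll":0,"jaw":0.2},{"dx":-25,"dy":-28,"dz":0,"roll":0,"jaw":0.2},{"dx":-25,"dy":-28,"dz":0,"roll":0,"jaw":0.2},{"dx":-15,"dy":-17,"dz":0,"roll":0,"jaw":0.2},{"dx":0,"dy":0,"dz":0,"roll":0,"jaw":0.2},{"dx":0,"dy":0,"dz":0,"roll":0,"jaw":0.2}])

```text
time_s: 5.92
ee_pos: [0.4415, -0.0354, 0.1569]
eef_rot: [3.14, -0.0, 1.36]
force: [0.8, 0.6, -0.5]
grip_width: 0.0375
grip_force: 0.0
```

Run:
```python
from w import *
o=get_obs(); print(o['ee_pos'],o['eef_rot'],o['force'],o['grip_width'])
c=camera('wrist'); save(c,'w3.png'); W=cloud(c)
m=(abs(W[...,0]-.441)<.07)&(abs(W[...,1]+.033)<.07)&(W[...,2]>.057)&(W[...,2]<.07)
v,u=np.nonzero(m); print(u.mean(),v.mean())
meas(W,None,(int(u.mean()),int(v.mean())))
c=camera('scene'); W=cloud(c)
m=(abs(W[...,0]-.579)<.02)&(abs(W[...,1]-.0435)<.02); print('button top z',np.sort(W[m][:,2])[-15:].round(4))
```

```text
[ 0.44148014 -0.03538015  0.15687256] [ 3.13979763e+00 -1.26751195e-04  1.35958517e+00] [ 0.77055589  0.59756691 -0.50953095] 0.03751829120068898
281.0663967611336 215.9157894736842
cover 0.034 0.046 6419 z 0.0403 [440.3 -32.8] [96.7 55.1] 78.2
cover 0.057 0.07 1233 z 0.0654 [440.3 -32.4] [51.2 13.9] 78.3
button top z [0.0429 0.0429 0.043  0.0431 0.0432 0.0433 0.0434 0.0434 0.0435 0.044
 0.0441 0.0442 0.0445 0.045  0.0452]
```

View pics/w3.png

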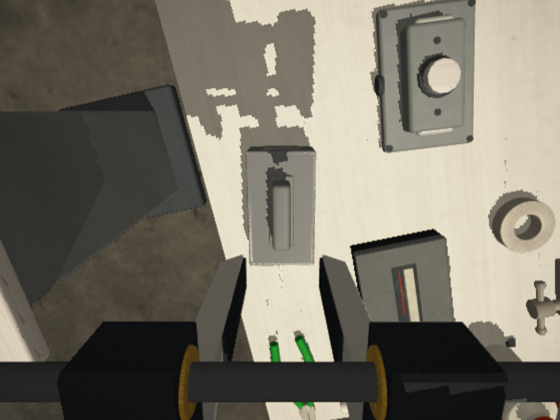

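The wrist view shows the rib at (281,216), midway between the open fingers, and the button back up. Now I'll lower onto the rib.

Request:
send_rows(rows=[{"dx":2.6,"dy":-1.8,"dz":10,"roll":-0.3,"jaw":0.2},{"dx":0,"dy":0,"dz":25,"roll":0,"jaw":0.2},{"dx":0,"dy":0,"dz":25,"roll":0,"jaw":0.2},{"dx":0,"dy":0,"dz":25,"roll":0,"jaw":0.2},{"dx":0,"dy":0,"dz":15,"roll":0,"jaw":0.2},{"dx":0,"dy":0,"dz":8,"roll":0,"jaw":0.2},{"dx":0,"dy":0,"dz":4,"roll":0,"jaw":0.2},{"dx":0,"dy":0,"dz":1.5,"roll":0,"jaw":0.2},{"dx":0,"dy":0,"dz":0,"roll":0,"jaw":0.2},{"dx":0,"dy":0,"dz":0,"roll":0,"jaw":0.2}])

```text
time_s: 6.85
ee_pos: [0.4407, -0.032, 0.0432]
eef_rot: [3.14, -0.0, 1.366]
force: [0.3, -0.0, -0.3]
grip_width: 0.038
grip_force: 0.0
```

Request:
send_rows(rows=[{"dx":0,"dy":0,"dz":0,"roll":0,"jaw":0.6},{"dx":0,"dy":0,"dz":0,"roll":0,"jaw":1},{"dx":0,"dy":0,"dz":0,"roll":0,"jaw":1},{"dx":0,"dy":0,"dz":0,"roll":0,"jaw":1},{"dx":0,"dy":0,"dz":0,"roll":0,"jaw":1},{"dx":0,"dy":0,"dz":0,"roll":0,"jaw":1},{"dx":0,"dy":0,"dz":0,"roll":0,"jaw":1},{"dx":0,"dy":0,"dz":0,"roll":0,"jaw":1}], force=50)

```text
time_s: 7.52
ee_pos: [0.4404, -0.0321, 0.0427]
eef_rot: [3.141, -0.0, 1.366]
force: [0.9, 0.2, 2.8]
grip_width: 0.0138
grip_force: 50.0
```

Request:
send_rows(rows=[{"dx":0,"dy":0,"dz":-5,"roll":0,"jaw":1},{"dx":0,"dy":0,"dz":-15,"roll":0,"jaw":1},{"dx":0,"dy":0,"dz":-25,"roll":0,"jaw":1},{"dx":0,"dy":0,"dz":-25,"roll":0,"jaw":1},{"dx":0,"dy":0,"dz":-15,"roll":0,"jaw":1},{"dx":0,"dy":0,"dz":-5,"roll":0,"jaw":1},{"dx":10,"dy":12,"dz":0,"roll":0,"jaw":1},{"dx":20,"dy":24,"dz":0,"roll":0,"jaw":1},{"dx":20,"dy":24,"dz":0,"roll":0,"jaw":1},{"dx":20,"dy":24,"dz":0,"roll":0,"jaw":1},{"dx":20,"dy":24,"dz":0,"roll":0,"jaw":1},{"dx":12,"dy":12.4,"dz":0,"roll":0,"jaw":1}])

```text
time_s: 8.52
ee_pos: [0.5803, 0.0448, 0.1312]
eef_rot: [-3.14, 0.0, 1.367]
force: [-1.3, -0.2, -1.7]
grip_width: 0.0134
grip_force: 50.0
```

Request:
send_rows(rows=[{"dx":0,"dy":0,"dz":0,"roll":-3,"jaw":1},{"dx":0,"dy":0,"dz":0,"roll":-3.5,"jaw":1},{"dx":0,"dy":0,"dz":0,"roll":0,"jaw":1},{"dx":0,"dy":0,"dz":0,"roll":0,"jaw":1},{"dx":0,"dy":0,"dz":0,"roll":0,"jaw":1}])

```text
time_s: 8.93
ee_pos: [0.5785, 0.0433, 0.1321]
eef_rot: [-3.141, 0.0, 1.478]
force: [0.3, 0.3, -1.0]
grip_width: 0.0133
grip_force: 50.0
```

Run:
```python
from w import *
o=get_obs(); print(o['ee_pos'],o['eef_rot'],o['force'],o['grip_width'])
c=camera('wrist'); save(c,'w4.png'); W=cloud(c); z=o['ee_pos'][2]-.0427
for lo,hi in ((z+.034,z+.046),(z+.060,z+.070),(.008,.016),(.026,.033)):
    m=(abs(W[...,0]-.579)<.075)&(abs(W[...,1]-.0435)<.075)&(W[...,2]>lo)&(W[...,2]<hi)
    if m.sum()>20: m=clean(m); print(lo,m.sum(),np.median(W[m][:,2]),*rect(W[m]))
```

```text
[0.5784918  0.04327758 0.13213195] [-3.14083576e+00  6.53557076e-05  1.47756739e+00] [ 0.30860584  0.28279644 -1.00949354] 0.01327431994019827
0.12343194502771242 8460 0.12965051999085564 [579.   56.4] [69.3 55.3] 84.7
0.1494319450277124 3546 0.1547969654574588 [580.8  43.6] [51.4 35.6] -76.2
0.008 2097 0.012125621107748504 [583.2  88.7] [75.9 21.1] -6.2
0.026 209 0.027207132344567602 [583.1  83.8] [40.3  4.3] -6.5
```

View pics/w4.png

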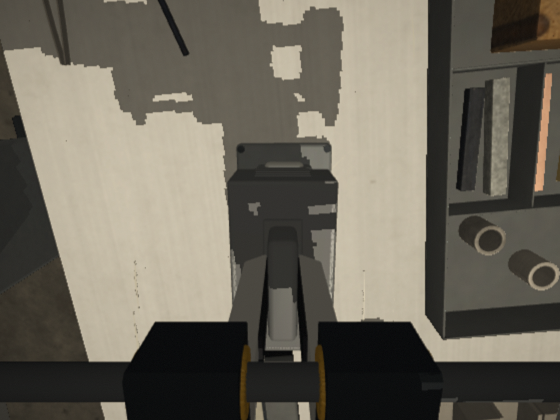

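The cover is held straight and sits over the box, with the far flange at (285,155) squarely beyond the cover's end. I'll lower it slowly and watch the forces.

Request:
send_rows(rows=[{"dx":0.2,"dy":0.7,"dz":8,"roll":-0.1,"jaw":1},{"dx":0,"dy":0,"dz":18,"roll":0,"jaw":1},{"dx":0,"dy":0,"dz":15,"roll":0,"jaw":1},{"dx":0,"dy":0,"dz":8,"roll":0,"jaw":1},{"dx":0,"dy":0,"dz":4,"roll":0,"jaw":1},{"dx":0,"dy":0,"dz":3,"roll":0,"jaw":1},{"dx":0,"dy":0,"dz":2,"roll":0,"jaw":1},{"dx":0,"dy":0,"dz":1,"roll":0,"jaw":1},{"dx":0,"dy":0,"dz":0,"roll":0,"jaw":1}])

```text
time_s: 9.73
ee_pos: [0.5797, 0.0435, 0.0739]
eef_rot: [3.141, -0.0, 1.481]
force: [0.0, -0.2, -0.3]
grip_width: 0.0137
grip_force: 50.0
```

Request:
send_rows(rows=[{"dx":0,"dy":0,"dz":1,"roll":0,"jaw":1},{"dx":0,"dy":0,"dz":1,"roll":0,"jaw":1},{"dx":0,"dy":0,"dz":1,"roll":0,"jaw":1},{"dx":0,"dy":0,"dz":0,"roll":0,"jaw":1}])

```text
time_s: 10.07
ee_pos: [0.5795, 0.0435, 0.0705]
eef_rot: [-3.141, 0.0, 1.481]
force: [0.1, -0.7, -0.3]
grip_width: 0.0135
grip_force: 50.0
```

Request:
send_rows(rows=[{"dx":0,"dy":0,"dz":1,"roll":0,"jaw":1},{"dx":0,"dy":0,"dz":1,"roll":0,"jaw":1},{"dx":0,"dy":0,"dz":1,"roll":0,"jaw":1},{"dx":0,"dy":0,"dz":0,"roll":0,"jaw":1},{"dx":0,"dy":0,"dz":0,"roll":0,"jaw":1}])

```text
time_s: 10.48
ee_pos: [0.5795, 0.0435, 0.0675]
eef_rot: [-3.141, -0.0, 1.481]
force: [-0.1, 0.1, -0.7]
grip_width: 0.0134
grip_force: 50.0
```

Request:
send_rows(rows=[{"dx":0,"dy":0,"dz":1,"roll":0,"jaw":1},{"dx":0,"dy":0,"dz":1,"roll":0,"jaw":1},{"dx":0,"dy":0,"dz":0,"roll":0,"jaw":1},{"dx":0,"dy":0,"dz":0,"roll":0,"jaw":1}])

```text
time_s: 10.82
ee_pos: [0.5797, 0.0436, 0.0659]
eef_rot: [3.141, -0.0, 1.481]
force: [-0.4, 0.7, 3.6]
grip_width: 0.0133
grip_force: 50.0
```

The catches meet where expected. I'll keep pressing in small steps.

Request:
send_rows(rows=[{"dx":0,"dy":0,"dz":1,"roll":0,"jaw":1},{"dx":0,"dy":0,"dz":1,"roll":0,"jaw":1},{"dx":0,"dy":0,"dz":1,"roll":0,"jaw":1},{"dx":0,"dy":0,"dz":0,"roll":0,"jaw":1}])

```text
time_s: 11.15
ee_pos: [0.5802, 0.0436, 0.0635]
eef_rot: [3.14, -0.0, 1.481]
force: [-0.7, 0.9, 7.1]
grip_width: 0.0135
grip_force: 50.0
```

Request:
send_rows(rows=[{"dx":0,"dy":0,"dz":1,"roll":0,"jaw":1},{"dx":0,"dy":0,"dz":1,"roll":0,"jaw":1},{"dx":0,"dy":0,"dz":0,"roll":0,"jaw":1},{"dx":0,"dy":0,"dz":0,"roll":0,"jaw":1}])

```text
time_s: 11.48
ee_pos: [0.5802, 0.0435, 0.0611]
eef_rot: [3.14, -0.0, 1.481]
force: [2.6, 0.5, 5.1]
grip_width: 0.0138
grip_force: 50.0
```

Request:
send_rows(rows=[{"dx":0,"dy":0,"dz":1,"roll":0,"jaw":1},{"dx":0,"dy":0,"dz":1,"roll":0,"jaw":1},{"dx":0,"dy":0,"dz":1,"roll":0,"jaw":1},{"dx":0,"dy":0,"dz":0,"roll":0,"jaw":1}])

```text
time_s: 11.82
ee_pos: [0.5788, 0.0436, 0.0564]
eef_rot: [-3.14, 0.0, 1.481]
force: [3.6, 2.0, -7.3]
grip_width: 0.0136
grip_force: 50.0
```

Request:
send_rows(rows=[{"dx":0,"dy":0,"dz":1,"roll":0,"jaw":1},{"dx":0,"dy":0,"dz":1,"roll":0,"jaw":1},{"dx":0,"dy":0,"dz":0,"roll":0,"jaw":1},{"dx":0,"dy":0,"dz":0,"roll":0,"jaw":1}])

```text
time_s: 12.15
ee_pos: [0.5793, 0.0434, 0.0555]
eef_rot: [-3.141, 0.0, 1.481]
force: [-0.0, 1.1, -1.8]
grip_width: 0.014
grip_force: 50.0
```

It has snapped past the catches. Now down to the seat, then set the push.

Request:
send_rows(rows=[{"dx":0,"dy":0,"dz":1,"roll":0,"jaw":1},{"dx":0,"dy":0,"dz":0.5,"roll":0,"jaw":1},{"dx":0,"dy":0,"dz":0,"roll":0,"jaw":1},{"dx":0,"dy":0,"dz":0,"roll":0,"jaw":1},{"dx":0,"dy":0,"dz":0,"roll":0,"jaw":1}])

```text
time_s: 12.57
ee_pos: [0.5797, 0.0435, 0.0548]
eef_rot: [3.141, 0.0, 1.481]
force: [-3.0, -0.5, 5.4]
grip_width: 0.0135
grip_force: 50.0
```

Request:
send_rows(rows=[{"dx":0,"dy":0,"dz":0.6,"roll":0,"jaw":1},{"dx":0,"dy":0,"dz":0,"roll":0,"jaw":1},{"dx":0,"dy":0,"dz":0,"roll":0,"jaw":1},{"dx":0,"dy":0,"dz":0,"roll":0,"jaw":1},{"dx":0,"dy":0,"dz":0,"roll":0,"jaw":1},{"dx":0,"dy":0,"dz":0,"roll":0,"jaw":1}])

```text
time_s: 13.07
ee_pos: [0.5797, 0.0434, 0.0548]
eef_rot: [3.141, 0.0, 1.481]
force: [-5.5, -0.2, 12.1]
grip_width: 0.0137
grip_force: 50.0
```

Run:
```python
from w import *
for n in ('scene','side'):
    c=camera(n); W=cloud(c); o=get_obs(); print(o['ee_pos'],o['force'],o['moment'],o['grip_force'])
    if n=='scene': save(c,'s9.png'); cv2.imwrite('pics/s9c.png',cv2.resize(c['frame'][190:320,190:370,::-1],None,fx=4,fy=4))
    m=(abs(W[...,0]-.579)<.06)&(abs(W[...,1]-.0435)<.06)&(W[...,2]>.047)&(W[...,2]<.055)
    if m.sum()>20: m=clean(m); print(n,m.sum(),'roof z',np.median(W[m][:,2]),np.percentile(W[m][:,2],[10,90]),*rect(W[m]))
```

```text
[0.57964186 0.04344438 0.05472131] [-5.97955281 -1.40689672 11.69336306] [-0.15678938  1.27594214  0.01694923] 50.00485002994537
scene 344 roof z 0.05157935243835024 [0.0495006  0.05327051] [577.8  44.8] [97.4 59.1] 84.7
[0.57964122 0.04345193 0.05474642] [-5.68765613  0.09810013 12.45211312] [-0.0975735   1.22332707  0.03625297] 50.004916191101074
side 268 roof z 0.05051364284606888 [0.04813481 0.05322947] [581.7  38.7] [101.1  55.4] 84.5
```

View pics/s9c.png

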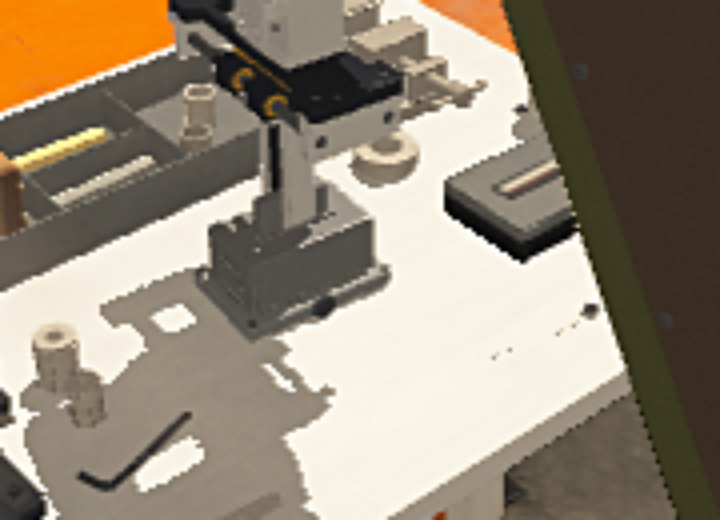

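The crop shows the cover seated on the flange at (300,260), still gripped. The roof measures 51 to 52 mm high, the push is about 12 N, and the other objects are undisturbed.

```bash
python3 -c "
from station import *
print(hand_in())"
```

```text
the job is handed in; nothing more can be done
None
```

The job is handed in: I pressed the button to its hard stop and it came back up, then snapped the cover fully home on the flange, where the arm still grips it and presses down with about 12 N.

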